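# Unstack the bisque set for banding

### The job

The bisque-fired set is still stacked as it came out of the kiln: the lidded jar stands in the bowl and the bowl in the dish. Take it apart ready for painting: lay the lid, knob up, in the middle of the square plaster slab, and stand the jar upright in the middle of the smallest banding wheel, the bowl in the middle of the middle-sized one and the dish in the middle of the largest. Bisque chips easily, so set every piece down gently without dropping it, and leave the clay frog and the bottle standing where they are.

Things in the scene. Friction and masses are not known exactly. Their poses are not given: they have to be found in the camera images.
- lid: Buff bisque lid (mm): flange below, dia 45, 6 high, hangs in the jar's mouth with 2.5 play all round; disc dia 58 from z 6 to 13; round knob on the axis from z 13 to 38, dia 18 at the neck, 22 at its widest (z 30). 60 g. At the start knob up on the jar. Origin: centre of the flange's underside, on which it stands when set down; z up through the knob.
- jar: Buff bisque jar, straight open cylinder (mm): outside dia 64, height 95, wall 7, foot dia 56, floor 8 thick. 280 g. At the start it stands in the bowl under its lid, its top edge 38 above the bowl's rim; can be gripped round the outside above the bowl's rim. Origin: centre of its underside; z up.
- bowl: Buff bisque bowl, steep sided (mm): rim dia 108, height 66, wall 8, foot dia 72, floor 9 thick, outside dia 102 at z 18. 320 g. At the start it stands in the dish, its rim 37 above the dish's rim; can be lifted by pinching its wall from above. Origin: centre of its underside; z up.
- dish: Buff bisque dish, low with an upright wall (mm): rim dia 150, height 38, wall 8, foot dia 116, floor 9 thick. 450 g. At the start it stands on the table, lowest of the stack; can be lifted by pinching its wall from above. Origin: centre of its underside; z up.
- slab: Square white plaster slab, 120 x 120 x 22 mm thick, flat top, fixed on the table. Origin: centre of its underside; x and y along its sides, z up.
- wheel_small: Banding wheel (potter's turntable) fixed on the table: dark cast foot, white round head. Smallest of three: head dia 104 mm, flat top 65 mm above the table. The head turns freely about the upright axis with a little friction. Origin: centre of the foot's underside, on the axis, at table height; z up.
- wheel_middle: Banding wheel (potter's turntable) fixed on the table: dark cast foot, white round head. Middle-sized of three: head dia 140 mm, flat top 70 mm above the table. The head turns freely about the upright axis with a little friction. Origin: centre of the foot's underside, on the axis, at table height; z up.
- wheel_large: Banding wheel (potter's turntable) fixed on the table: dark cast foot, white round head. Largest of three: head dia 184 mm, flat top 60 mm above the table. The head turns freely about the upright axis with a little friction. Origin: centre of the foot's underside, on the axis, at table height; z up.
- frog: Bystander, loose: small grey fired-clay frog with two ball eyes and a wide red mouth, 78 mm across, 66 mm high, standing on the table. Origin: centre of its underside; z up.
- bottle: Bystander, loose: white underglaze bottle with a black cap, dia 48 mm, 115 mm high, standing on the table. Origin: centre of its underside; z up.

How it is judged (in metres and radians):
At the end, for the whole second after the job is handed in: Lid knob up on the slab, jar upright on the smallest wheel, bowl on the middle-sized, dish on the largest, each resting flat on its place (height within 4 mm, tilt under 0.08 rad), centres within 15 mm of the place's centre, all let go and at rest (horizontal distance between lid and slab below 0.015 m and z of lid in the frame of slab between 0.018 and 0.026 m and angle between each of lid, jar, bowl, dish's own z axis and vertical below 0.08 rad and linear speed of each of lid, jar, bowl, dish below 0.02 m/s and angular speed of each of lid, jar, bowl, dish below 0.2 rad/s and horizontal distance between jar and wheel_small below 0.015 m and z of jar in the frame of wheel_small between 0.061 and 0.069 m and horizontal distance between bowl and wheel_middle below 0.015 m and z of bowl in the frame of wheel_middle between 0.066 and 0.074 m and horizontal distance between dish and wheel_large below 0.015 m and z of dish in the frame of wheel_large between 0.056 and 0.064 m); the robot touches nothing.
It fails at once if a piece is slammed on its place (over 40 N between them) (contact force between lid and slab above 40 N or contact force between jar and wheel_small above 40 N or contact force between bowl and wheel_middle above 40 N or contact force between dish and wheel_large above 40 N).
It fails at once if a piece is let fall onto its place (from more than about 10 mm) ((horizontal distance between lid and slab below 0.06 m and linear speed of lid above 0.45 m/s and contact force between lid and the fingers below 0.05 N) or (horizontal distance between jar and wheel_small below 0.06 m and linear speed of jar above 0.45 m/s and contact force between jar and the fingers below 0.05 N) or (horizontal distance between bowl and wheel_middle below 0.06 m and linear speed of bowl above 0.45 m/s and contact force between bowl and the fingers below 0.05 N) or (horizontal distance between dish and wheel_large below 0.06 m and linear speed of dish above 0.45 m/s and contact force between dish and the fingers below 0.05 N)).
It fails at once if the frog is shoved more than 25 mm or knocked over (distance of frog from where it was at the start of the episode above 0.025 m or angle between frog's own z axis and vertical above 0.35 rad).
It fails at once if the bottle is shoved more than 25 mm or knocked over (distance of bottle from where it was at the start of the episode above 0.025 m or angle between bottle's own z axis and vertical above 0.35 rad).
It also fails if it takes over 128 s, if anything falls off the work surface, if the arm or the gripper's body presses on something with over 40 N, if the wrist force passes 120 N, or if a joint passes its speed limit or range.

### The arm

A 6-joint arm with a two-finger parallel gripper is mounted at the origin on the work surface. World frame = base frame: x ahead of the robot, y to its left, z up, the work surface at z = 0. Lengths are in mm, angles in rad, forces in N, time in s.
With the tool pointing down it reaches from about 325 to 900 mm from the base axis. Payload 3.5 kg.
Tool frame: the origin (TCP) lies at the very end of the fingers, on their centre line; the grasp point (between the pads) lies 19 mm behind it; z points along the fingers, y is the direction in which the jaws open and shut (so a half turn about z gives the same grasp; the last joint's range is limited). The gripper opens to 85 mm and grips with 20 to 120 N. Pads are 22 mm wide; open, the fingers measure 114 mm over their backs; the gripper's body (76 mm by 85 mm) begins 54 mm behind the grasp point. The pads swing forward as they close: fully open they stand 13 mm farther back than shut.
Start: joints at [1.077, 0.276, -0.026, 1.268, 0, 1.467], TCP at [238.086, 577.873, 231.313] pointing down, gripper open.
Joint ranges: [-3.12, 3.12], [-0.85, 1.88], [-1.08, 1.24], [-1.95, 2.15], [-1.57, 1.53], [-3.14, 3.14]. Speed limits (rad/s): [2.57, 2.57, 3.14, 3.14, 3.14, 3.14].

### API

Orientations are given as a rotation vector (axis times angle).
In Python, from plant import observe, vision, robot, models gives the robot as it stands.
- The arm moves only by the tool servo_tool, never from a script. Its argument "motion" is a list of rows, each a list of 7 numbers: the opening in per cent of the stroke, from 0 (shut) to 100 (fully open), then the shift along the world's x, y, z in m, then the turn, a rotation vector about the world's x, y, z in degrees. In form: [[jaw, dx, dy, dz, rx, ry, rz], ...]. A call has 1 to 20 rows; each row is the pose to reach, as a shift and turn from the pose commanded when the call began; what a row does not reach only later rows make up. A row lasts 1/12 s, in which the tool goes at most 41.7 mm and 7.16 degrees, less where a joint would pass 70% of its speed; a pose out of reach is approached as far as the arm can. A call with a gripper value outside its range is refused whole. The fingers move at their own pace and stop on an object; "newtons" is the grip in N (left out, the last holds). Time passes only in rows, so rows that repeat a pose let the fingers close. It gives the time, the measured TCP pose, the force and the opening at its end, in the units of the state.
- observe(): the state, without advancing time (a new reading comes with each control period).
- vision.snapshot(name): name is "scene" or "side" or "wrist"; returns a dict with "image" (400x640x3 uint8, red, green, blue), "z_map" (400x640 float32, mm along the optical axis (not along the pixel's ray), 0 where there is no reading), "intrinsics" (3x3 intrinsics, pixels), "eye" and "attitude" of the camera in the world. Camera axes: x right, y up, looking along -z (the intrinsics and any distortion apply to the point x, -y, -z); pixel columns grow to the right and rows downward; lengths in mm; the calibration is good to about 2 mm. A picture is of the moment at which its call begins.
- robot.sign_off(): hands the job in, once; it reports no verdict.
Trained networks look in a picture, given as the dict that the camera call returned (one of the last four; its "shot" number tells which), for a name from the list of things; names that differ only in an ending like _2 or _b are one class to them, and where a whole thing is asked for, a point or a joint stands for the part that bears it (a point fixed in the world has none). Each returns a list of dicts, best first, with "p" (0 to 1); they miss things now and then, are a little off and sometimes report something else, mostly with a low value. They report only what shows in the picture. A call takes as long as a camera call.
- models.find_in(picture, query): "bbox" ([left, top, right, bottom] in pixels, round what is visible of it).
- models.regions_of(picture, query): "mask" (400x640 bool, what is visible of it) and "bbox" ([left, top, right, bottom] in pixels, round what is visible of it).
The state is a dict: "time_s": time; "joint_pos": joint angles; "qd": joint speeds; "joint_torque": joint torques, N m; "tcp_pos": TCP position; "orientation": TCP orientation; "wrist_force": force on the tool from outside, world axes, zero at the start; "moment": the same for the moment, N m; "opening": finger opening in mm.
Only numpy, scipy, OpenCV 4.12 (cv2) and the standard library are available. Lean on these libraries where they do the work, as an engineer would, in place of code of your own. Each camera call takes 0.05 s, during which the arm holds its last target. There are 200 camera calls.

## Working session

There is one attempt and no reset: what is moved stays moved. The work goes in short steps, Python scripts to look and compute and a tool call to move; the robot and the scene stay as the last step left them, time stands still between calls to the robot, and variables do not carry over. Pictures are saved under pics/ and viewed, about 12 in all and at most 16, crops included, and the job is handed in when it is done.

Besides the shell and the picture viewer there is one more tool, called after ">>>" by a JSON object that holds its "name" and its "arguments". servo_tool: Moves the arm, as the interface text tells. Its arguments: {"type":"object","properties":{"motion":{"type":"array"},"newtons":{"type":"number"}},"required":["motion"]}

```bash
ls; mkdir -p pics
cat > h.py <<'E'
import numpy as np, cv2
from plant import observe, vision, robot, models
def world(s):
    z=s["z_map"].astype(float); K=np.array(s["intrinsics"]); h,w=z.shape
    u,v=np.meshgrid(np.arange(w),np.arange(h))
    x=(u-K[0,2])/K[0,0]*z; y=(v-K[1,2])/K[1,1]*z
    a=np.array(s["attitude"],float)
    R=a if a.shape==(3,3) else cv2.Rodrigues(a)[0]
    P=np.stack([x,-y,-z],-1)@R.T+np.array(s["eye"]); P[z==0]=np.nan
    return P
def save(s,n): cv2.imwrite(f"pics/{n}.png",s["image"][:,:,::-1])
def circ(p):
    A=np.c_[2*p,np.ones(len(p))]; b=(p**2).sum(1)
    for _ in range(4):
        c=np.linalg.lstsq(A,b,rcond=None)[0]; r=np.sqrt(c[2]+c[0]**2+c[1]**2)
        e=abs(np.linalg.norm(p-c[:2],axis=1)-r); k=e<=np.percentile(e,85); p,A,b=p[k],A[k],b[k]
    return c[:2],r
E
python3 - <<'E'
from h import *
print(observe())
for n in ["scene","side"]:
    s=vision.snapshot(n); save(s,n+"0"); P=world(s); print(n,s["eye"],s["attitude"])
    for q in ["lid","jar","bowl","dish","slab","wheel_small","wheel_middle","wheel_large","frog","bottle"]:
        for m in models.regions_of(s,q)[:2]:
            p=P[m["mask"]]; p=p[~np.isnan(p[:,0])]
            if len(p)<5: continue
            zt=np.percentile(p[:,2],95); t=p[abs(p[:,2]-zt)<5]
            print(q,round(m["p"],2),np.round(m["bbox"]),"med",np.median(p,0).round(),"ztop",round(zt),"topbox mid",((t.max(0)+t.min(0))/2).round(),"ext",(t.max(0)-t.min(0)).round())
E
```

```text
pics
{'time_s': 0.0, 'joint_pos': array([ 1.07660223e+00,  2.77143595e-01, -2.78841233e-02,  1.26802095e+00,
        1.00069750e-05,  1.46740602e+00]), 'qd': array([-0.00099963, -0.00056266,  0.00069815,  0.00149083, -0.00137054,
       -0.00088979]), 'joint_torque': array([-9.96981435e-04, -4.45511377e+01,  2.95199490e+01,  1.64652377e-02,
       -2.72323587e-04, -3.04959194e-06]), 'tcp_pos': array([237.70831596, 577.18077087, 230.15161264]), 'orientation': array([-0.60984321, -3.0811457 ,  0.00337586]), 'wrist_force': array([0.58633592, 0.96631299, 0.15511265]), 'moment': array([0.03855264, 0.04545746, 0.00284925]), 'opening': 85.5452621157378}
scene [ 980.40035711 -564.8071363  1124.58772836] [0.57099602 0.18788818 0.60176099]
lid 0.54 [240. 198. 259. 211.] med [ 455. -169.  120.] ztop 143 topbox mid [ 452. -165.  143.] ext [19. 19.  9.]
jar 0.58 [242. 204. 266. 226.] med [ 474. -184.   85.] ztop 114 topbox mid [ 461. -172.  113.] ext [43. 50.  9.]
jar 0.46 [324. 194. 381. 248.] med [684.  -2.  21.] ztop 25 topbox mid [680.   2.  24.] ext [144. 145.   8.]
bowl 0.76 [233. 197. 273.
[... 1752 characters left out ...]
 145.   7.]
wheel_small 0.74 [342. 338. 404. 400.] med [ 510. -392.   64.] ztop 66 topbox mid [ 512. -389.   65.] ext [102. 101.   7.]
wheel_middle 0.91 [230. 159. 281. 209.] med [455. 141.  68.] ztop 70 topbox mid [458. 157.  69.] ext [137. 139.   7.]
wheel_middle 0.5 [308. 121. 327. 161.] med [666. 231.  59.] ztop 112 topbox mid [672. 245. 112.] ext [22. 23.  9.]
wheel_large 0.76 [220. 111. 282. 151.] med [509. 385.  58.] ztop 60 topbox mid [513. 404.  58.] ext [179. 182.   7.]
frog 0.6 [256. 218. 292. 252.] med [446. -29.  42.] ztop 61 topbox mid [462. -14.  61.] ext [23. 48. 10.]
bottle 0.64 [306. 123. 325. 161.] med [666. 230.  60.] ztop 111 topbox mid [672. 245. 110.] ext [22. 23.  8.]
```

View pics/scene0.png

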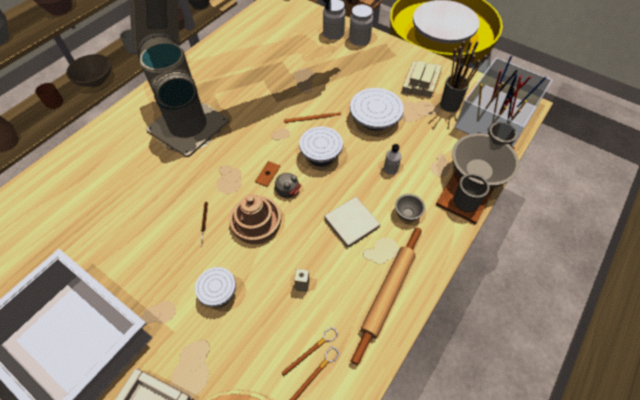

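>>> {"name": "servo_tool", "arguments": {"motion": [[60, 0.212, -0.743, 0.019, 0, 0, 22.4], [60, 0.212, -0.743, 0.019, 0, 0, 22.4], [60, 0.212, -0.743, 0.019, 0, 0, 22.4], [60, 0.212, -0.743, 0.019, 0, 0, 22.4], [60, 0.212, -0.743, 0.019, 0, 0, 22.4], [60, 0.212, -0.743, 0.019, 0, 0, 22.4], [60, 0.212, -0.743, 0.019, 0, 0, 22.4], [60, 0.212, -0.743, 0.019, 0, 0, 22.4], [60, 0.212, -0.743, 0.019, 0, 0, 22.4], [60, 0.212, -0.743, 0.019, 0, 0, 22.4], [60, 0.212, -0.743, 0.019, 0, 0, 22.4], [60, 0.212, -0.743, 0.019, 0, 0, 22.4], [60, 0.212, -0.743, 0.019, 0, 0, 22.4], [60, 0.212, -0.743, 0.019, 0, 0, 22.4], [60, 0.212, -0.743, 0.019, 0, 0, 22.4], [60, 0.212, -0.743, 0.019, 0, 0, 22.4], [60, 0.212, -0.743, 0.019, 0, 0, 22.4], [60, 0.212, -0.743, 0.019, 0, 0, 22.4], [60, 0.212, -0.743, 0.019, 0, 0, 22.4], [60, 0.212, -0.743, 0.019, 0, 0, 22.4]]}}

```text
time_s: 2.77
tcp_pos: [451.9, -169.9, 250.7]
orientation: [0.008, 3.139, -0.004]
wrist_force: [1.0, 0.9, -0.4]
opening: 50.9
```

The scene picture shows the stack at (255,217), slab (352,222), wheels small (216,288), middle (321,146), large (377,110), frog (288,184) and bottle (393,160), which agrees with the networks. Next is a close look from the wrist.

Run:
```python
from h import *
o=observe();print(o["time_s"],o["joint_pos"].round(2),o["tcp_pos"].round(1))
s=vision.snapshot("wrist"); save(s,"w1"); P=world(s)
np.save("w1.npy",P)
q=P.reshape(-1,3); q=q[(abs(q[:,0]-450)<90)&(abs(q[:,1]+165)<90)]
for a,b in [(134,148),(116,122),(108,114.5),(70,77),(33,40)]:
    k=q[(q[:,2]>a)&(q[:,2]<b)]
    if len(k)>20: print(a,b,len(k),k[:,2].max().round(1),np.median(k,0).round(1),((k.max(0)+k.min(0))/2).round(1),(k.max(0)-k.min(0)).round(1))
```

```text
2.7667 [-0.49  0.01 -0.3   1.26 -0.   -0.49] [ 451.9 -169.9  250.7]
134 148 647 146.4 [ 447.8 -160.3  144. ] [ 449.3 -160.1  140.2] [21.1 20.9 12.3]
116 122 3190 122.0 [ 444.6 -161.1  120.5] [ 449.4 -160.3  119. ] [57.  57.5  6. ]
108 114.5 623 114.5 [ 433.7 -170.6  113.1] [ 450.2 -160.9  111.2] [63.2 62.5  6.5]
70 77 2967 77.0 [ 441.6 -164.7   75.4] [ 449.6 -162.8   73.5] [107.  106.9   7. ]
33 40 3256 40.0 [ 428.6 -148.1   38.3] [ 448.4 -157.7   36.5] [148.3 148.6   7. ]
```

View pics/w1.png

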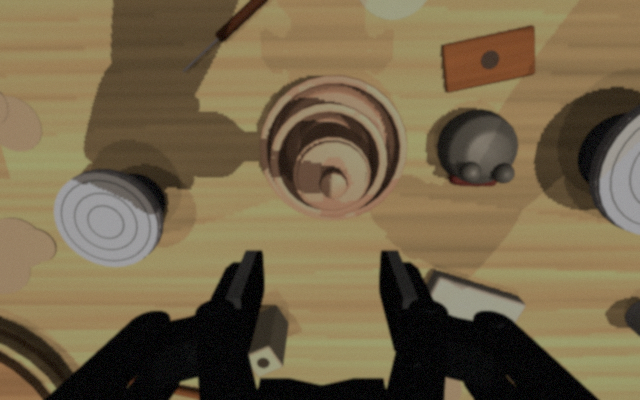

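The wrist view shows the knob at (333,182), the jar and bowl clear, and the frog at (478,147). I'll go partway down and check the tracking.

>>> {"name": "servo_tool", "arguments": {"motion": [[60, 0, 0.003, -0.03, 0, 0, 0], [60, 0, 0.003, -0.06, 0, 0, 0], [60, 0, 0.003, -0.085, 0, 0, 0], [60, 0, 0.003, -0.085, 0, 0, 0], [60, 0, 0.003, -0.085, 0, 0, 0]]}}

```text
time_s: 3.23
tcp_pos: [448.4, -160.3, 164.3]
orientation: [0.002, -3.138, -0.003]
wrist_force: [-0.1, 0.5, 0.7]
opening: 51.0
```

Run:
```python
from h import *
for _ in range(2):
    s=vision.snapshot("wrist"); P=world(s); print(observe()["tcp_pos"].round(1))
q=P.reshape(-1,3); q=q[(abs(q[:,0]-450)<40)&(abs(q[:,1]+165)<40)]
for a,b in [(134,148),(116,122)]:
    k=q[(q[:,2]>a)&(q[:,2]<b)]
    if len(k)>20: print(a,b,len(k),((k.max(0)+k.min(0))/2).round(1),(k.max(0)-k.min(0)).round(1))
```

```text
[ 450.  -161.3  166. ]
[ 451.  -161.9  167. ]
134 148 1330 [ 448.8 -160.4  140.3] [20.7 21.7 12.4]
116 122 5752 [ 449.5 -160.5  119. ] [57.9 57.3  6. ]
```

>>> {"name": "servo_tool", "arguments": {"motion": [[60, -0.0005, 0.001, -0.02, 0, 0, 0], [60, -0.0005, 0.001, -0.035, 0, 0, 0], [60, -0.0005, 0.001, -0.0425, 0, 0, 0], [60, -0.0005, 0.001, -0.0425, 0, 0, 0], [0, -0.0005, 0.001, -0.0425, 0, 0, 0], [0, -0.0005, 0.001, -0.0425, 0, 0, 0], [0, -0.0005, 0.001, -0.0425, 0, 0, 0], [0, -0.0005, 0.001, -0.0425, 0, 0, 0], [0, -0.0005, 0.001, -0.0425, 0, 0, 0], [0, -0.0005, 0.001, -0.0425, 0, 0, 0], [0, -0.0005, 0.001, -0.0425, 0, 0, 0], [0, -0.0005, 0.001, -0.0425, 0, 0, 0]], "newtons": 30}}

```text
time_s: 4.33
tcp_pos: [450.8, -161.8, 124.4]
orientation: [-0.0, 3.139, -0.002]
wrist_force: [-0.7, 0.7, 5.7]
opening: 19.6
```

>>> {"name": "servo_tool", "arguments": {"motion": [[0, 0, 0, 0.003, 0, 0, 0], [0, 0, 0, 0.006, 0, 0, 0], [0, 0, 0, 0.012, 0, 0, 0], [0, 0, 0, 0.025, 0, 0, 0], [0, 0, 0, 0.045, 0, 0, 0], [0, 0, 0, 0.065, 0, 0, 0], [0, 0, 0, 0.065, 0, 0, 0], [0, 0, 0, 0.065, 0, 0, 0]]}}

```text
time_s: 5.0
tcp_pos: [450.5, -161.6, 189.0]
orientation: [-0.0, 3.139, -0.002]
wrist_force: [-0.0, 0.3, -0.3]
opening: 19.8
```

Run:
```python
from h import *
s=vision.snapshot("wrist"); P=world(s); save(s,"w2"); o=observe(); print(o["time_s"],o["tcp_pos"].round(1),o["wrist_force"].round(1),o["opening"])
s=vision.snapshot("side"); P=world(s); cv2.imwrite("pics/s2.png",cv2.resize(s["image"][180:340,200:400,::-1],(600,480)))
a=cv2.imread("pics/w2.png"); b=cv2.resize(cv2.imread("pics/s2.png"),(500,400)); cv2.imwrite("pics/c2.png",cv2.resize(np.hstack([a[:,100:400],b]),(800,400)))
```

```text
5.05 [ 449.5 -161.1  187.8] [-1.5  0.8 -0.2] 19.579269217519762
```

View pics/c2.png

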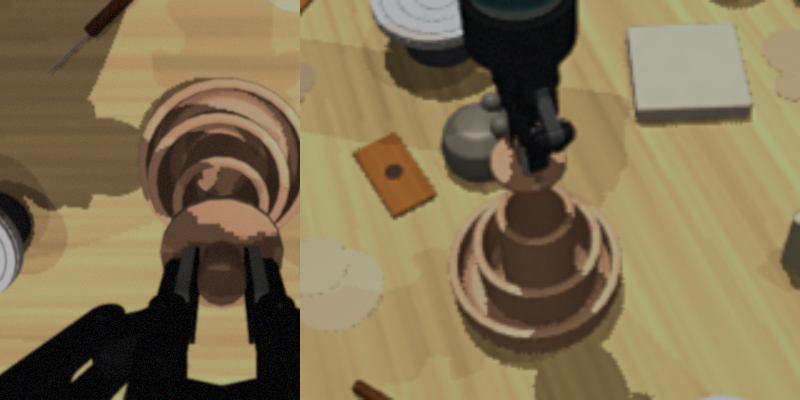

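The lid is held and roughly level (wrist disc at (222,240)), and the jar, bowl and dish stayed put. Next: the slab.

>>> {"name": "servo_tool", "arguments": {"motion": [[0, 0.01, 0.007, 0, 0, 0, 0], [0, 0.033, 0.023, 0, 0, 0, 0], [0, 0.058, 0.041, 0, 0, 0, 0], [0, 0.083, 0.059, 0, 0, 0, 0], [0, 0.108, 0.076, 0, 0, 0, 0], [0, 0.133, 0.094, -0.01, 0, 0, 0], [0, 0.158, 0.112, -0.03, 0, 0, 0], [0, 0.183, 0.13, -0.05, 0, 0, 0], [0, 0.208, 0.147, -0.07, 0, 0, 0], [0, 0.224, 0.159, -0.09, 0, 0, 0], [0, 0.23, 0.163, -0.1, 0, 0, 0], [0, 0.23, 0.163, -0.1, 0, 0, 0], [0, 0.23, 0.163, -0.1, 0, 0, 0]]}}

```text
time_s: 6.18
tcp_pos: [678.0, 2.3, 86.1]
orientation: [0.001, -3.137, -0.0]
wrist_force: [0.2, 0.7, -0.1]
opening: 19.7
```

Run:
```python
from h import *
s=vision.snapshot("wrist"); P=world(s); save(s,"w3"); o=observe(); print(o["time_s"],o["tcp_pos"].round(1),o["wrist_force"].round(1),o["opening"])
h=P[...,2]; near=(abs(P[...,0]-680)<110)&(abs(P[...,1]-2)<110)
k=near&(h>16)&(h<27); m=cv2.morphologyEx(k.astype(np.uint8),cv2.MORPH_OPEN,np.ones((5,5)))
n,l,st,_=cv2.connectedComponentsWithStats(m); i=1+st[1:,4].argmax(); p=P[l==i]
print("slab",cv2.minAreaRect(p[:,:2].astype(np.float32)),np.median(p[:,2]))
lid=near&(h>58)&(h<90)&(s["image"][...,0]>s["image"][...,2]+25)
p=P[lid]; print(len(p),p.min(0).round(1),p.max(0).round(1))
np.save("P.npy",P)
for z in range(58,92,2):
    k=p[abs(p[:,2]-z)<1]; 
    if len(k)>10: print(z,len(k),((k.max(0)+k.min(0))/2).round(1),(k.max(0)-k.min(0)).round(1))
```

```text
6.2333 [678.7   1.7  87.5] [-0.  -0.3 -0.9] 19.215389650463756
slab ((679.44775390625, 6.16461181640625), (119.36091613769531, 119.31922912597656), 70.5571517944336) 22.461983611981054
4857 [647.6 -24.9  76.6] [705.7  32.2  88. ]
78 29 [656.    7.4  78.1] [15.7 44.3  1.8]
80 360 [676.6   3.7  80. ] [58.1 57.1  2. ]
82 4228 [676.4   3.7  82. ] [57.1 56.3  2. ]
84 236 [675.4   4.9  83.5] [54.4 50.8  1.1]
```

View pics/w3.png

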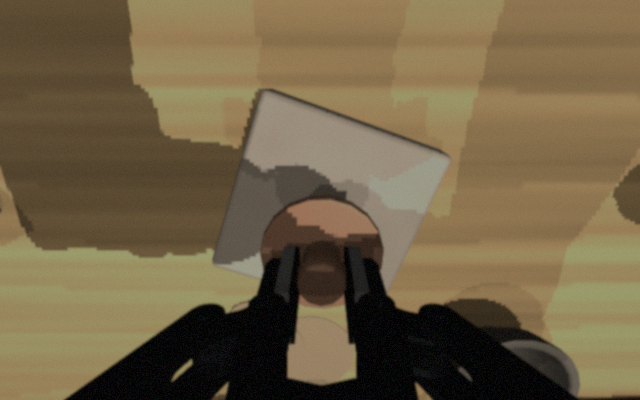

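Lid at (322,250) is level, and the slab is clear below it. In this view the lid needs +3, +2.5 and about −46.5 mm.

>>> {"name": "servo_tool", "arguments": {"motion": [[0, 0.001, 0.001, -0.01, 0, 0, 0], [0, 0.003, 0.0025, -0.025, 0, 0, 0], [0, 0.003, 0.0025, -0.035, 0, 0, 0], [0, 0.003, 0.0025, -0.04, 0, 0, 0], [0, 0.003, 0.0025, -0.042, 0, 0, 0], [0, 0.003, 0.0025, -0.0435, 0, 0, 0], [0, 0.003, 0.0025, -0.0445, 0, 0, 0], [0, 0.003, 0.0025, -0.0455, 0, 0, 0], [0, 0.003, 0.0025, -0.0455, 0, 0, 0], [0, 0.003, 0.0025, -0.0455, 0, 0, 0]]}}

```text
time_s: 7.07
tcp_pos: [682.9, 4.4, 42.8]
orientation: [-0.0, 3.141, -0.0]
wrist_force: [-0.3, -0.8, -0.5]
opening: 19.3
```

Run:
```python
from h import *
for _ in range(2):
  s=vision.snapshot("wrist"); P=world(s);  o=observe(); print(o["tcp_pos"].round(1),o["wrist_force"].round(1),o["opening"])
h=P[...,2]; near=(abs(P[...,0]-680)<110)&(abs(P[...,1]-2)<110)
k=near&(h>16)&(h<27);print("slab",np.median(h[k]))
lid=near&(h>28)&(h<50)&(s["image"][...,0]>s["image"][...,2]+25)
p=P[lid];print(np.median(p,0))
```

```text
[682.9   4.4  42.7] [ 0.4 -0.5 -0.1] 19.701708602292765
[682.9   4.4  42.7] [ 0.2  0.9 -1.5] 19.34270769828283
slab 22.448974406119703
[666.60693783   5.04305734  38.59679296]
```

>>> {"name": "servo_tool", "arguments": {"motion": [[0, 0, 0, -0.001, 0, 0, 0], [0, 0, 0, -0.002, 0, 0, 0], [0, 0, 0, -0.003, 0, 0, 0], [0, 0, 0, -0.003, 0, 0, 0], [0, 0, 0, -0.003, 0, 0, 0]]}}

```text
time_s: 7.58
tcp_pos: [682.6, 4.5, 39.5]
orientation: [-0.0, 3.142, 0.0]
wrist_force: [-0.5, -0.3, 1.8]
opening: 19.4
```

>>> {"name": "servo_tool", "arguments": {"motion": [[0, 0, 0, -0.0005, 0, 0, 0], [0, 0, 0, -0.001, 0, 0, 0], [0, 0, 0, -0.001, 0, 0, 0]]}}

```text
time_s: 7.83
tcp_pos: [682.6, 4.4, 39.5]
orientation: [-0.0, 3.141, -0.0]
wrist_force: [-2.4, -0.0, 6.2]
opening: 19.6
```

>>> {"name": "servo_tool", "arguments": {"motion": [[60, 0, 0, 0, 0, 0, 0], [60, 0, 0, 0, 0, 0, 0], [60, 0, 0, 0, 0, 0, 0], [60, 0, 0, 0, 0, 0, 0], [60, 0, 0, 0.02, 0, 0, 0], [100, 0, 0, 0.05, 0, 0, 0], [100, 0, 0, 0.08, 0, 0, 0], [100, 0, 0, 0.11, 0, 0, 0], [100, -0.03, -0.021, 0.14, 0, 0, 0], [100, -0.06, -0.043, 0.14, 0, 0, 0], [100, -0.09, -0.064, 0.14, 0, 0, 0], [100, -0.12, -0.085, 0.14, 0, 0, 0], [100, -0.15, -0.107, 0.14, 0, 0, 0], [100, -0.18, -0.128, 0.14, 0, 0, 0], [100, -0.21, -0.149, 0.14, 0, 0, 0], [100, -0.233, -0.1655, 0.14, 0, 0, 0], [100, -0.233, -0.1655, 0.14, 0, 0, 0], [100, -0.233, -0.1655, 0.14, 0, 0, 0]]}}

```text
time_s: 9.33
tcp_pos: [448.6, -161.8, 178.3]
orientation: [0.004, 3.141, 0.0]
wrist_force: [-0.1, -0.9, -0.5]
opening: 85.4
```

```bash
cat >> h.py <<'E'
def ring(P,z,c,rmax,tol=3):
    q=P.reshape(-1,3); q=q[(abs(q[:,2]-z)<tol)&(np.hypot(q[:,0]-c[0],q[:,1]-c[1])<rmax)]
    if len(q)<20: return None
    return len(q),cv2.minEnclosingCircle(q[:,:2].astype(np.float32)),np.median(q[:,2]).round(1)
E
python3 - <<'E'
from h import *
s=vision.snapshot("wrist"); save(s,"w4"); P=world(s); o=observe(); print(o["time_s"],o["tcp_pos"].round(1),o["opening"],o["joint_pos"].round(2))
for z,r in [(113,40),(75,62),(38,80)]: print(z,ring(P,z,(450,-162),r))
s=vision.snapshot("side"); P=world(s); print("lid side",ring(P,35,(680,2),40,1.5),"slab",ring(P,22,(680,2),90)); 
for z,r in [(113,40),(75,62),(38,80)]: print(z,ring(P,z,(450,-165),r))
E
```

```text
9.3833 [ 449.7 -161.4  178.4] 85.30211103462324 [-0.48  0.05 -0.41  1.11  0.   -0.48]
113 (3059, ((450.1203308105469, -160.9964141845703), 31.93988800048828), np.float64(113.3))
75 (4245, ((449.67529296875, -162.94412231445312), 53.84028244018555), np.float64(75.3))
38 (4411, ((448.1247863769531, -157.5760955810547), 74.77352905273438), np.float64(38.4))
lid side (93, ((681.0279541015625, 0.6415960788726807), 28.188127517700195), np.float64(34.2)) slab (974, ((680.2962646484375, 2.9631266593933105), 79.79753875732422), np.float64(20.6))
113 (185, ((450.46417236328125, -165.0228729248047), 31.634477615356445), np.float64(111.5))
75 (418, ((449.80218505859375, -167.29238891601562), 53.815773010253906), np.float64(73.7))
38 (566, ((448.1103820800781, -161.69879150390625), 75.1324691772461), np.float64(37.0))
```

>>> {"name": "servo_tool", "arguments": {"motion": [[100, 0.0005, 0, -0.03, 0, 0, 0], [100, 0.0005, 0, -0.055, 0, 0, 0], [100, 0.0005, 0, -0.075, 0, 0, 0], [100, 0.0005, 0, -0.09, 0, 0, 0], [100, 0.0005, 0, -0.098, 0, 0, 0], [100, 0.0005, 0, -0.102, 0, 0, 0], [100, 0.0005, 0, -0.102, 0, 0, 0], [0, 0.0005, 0, -0.102, 0, 0, 0], [0, 0.0005, 0, -0.102, 0, 0, 0], [0, 0.0005, 0, -0.102, 0, 0, 0], [0, 0.0005, 0, -0.102, 0, 0, 0], [0, 0.0005, 0, -0.102, 0, 0, 0], [0, 0.0005, 0, -0.102, 0, 0, 0]], "newtons": 50}}

```text
time_s: 10.52
tcp_pos: [451.5, -161.8, 77.9]
orientation: [-0.0, 3.139, -0.002]
wrist_force: [-0.6, 0.8, 6.4]
opening: 63.3
```

>>> {"name": "servo_tool", "arguments": {"motion": [[0, 0, 0, 0.002, 0, 0, 0], [0, 0, 0, 0.006, 0, 0, 0], [0, 0, 0, 0.016, 0, 0, 0], [0, 0, 0, 0.035, 0, 0, 0], [0, 0, 0, 0.06, 0, 0, 0], [0, 0, 0, 0.085, 0, 0, 0], [0, 0.002, -0.007, 0.1, 0, 0, 0], [0, 0.007, -0.027, 0.1, 0, 0, 0], [0, 0.014, -0.052, 0.1, 0, 0, 0], [0, 0.023, -0.082, 0.1, 0, 0, 0], [0, 0.031, -0.112, 0.1, 0, 0, 0], [0, 0.039, -0.142, 0.1, 0, 0, 0], [0, 0.048, -0.172, 0.1, 0, 0, 0], [0, 0.055, -0.198, 0.1, 0, 0, 0], [0, 0.059, -0.214, 0.1, 0, 0, 0], [0, 0.062, -0.222, 0.1, 0, 0, 0], [0, 0.062, -0.222, 0.1, 0, 0, 0], [0, 0.062, -0.222, 0.1, 0, 0, 0]]}}

```text
time_s: 12.02
tcp_pos: [511.6, -382.3, 176.1]
orientation: [0.0, -3.141, -0.003]
wrist_force: [0.5, 0.4, -2.5]
opening: 63.8
```

Run:
```python
from h import *
s=vision.snapshot("wrist"); save(s,"w5"); P=world(s); o=observe(); print(o["time_s"],o["tcp_pos"].round(1),o["opening"],o["wrist_force"].round(1),o["joint_pos"].round(2))
q=P[(abs(P[...,2]-65)<4)&(np.hypot(P[...,0]-512,P[...,1]+387)<70)]; print("wheel",cv2.minEnclosingCircle(q[:,:2].astype(np.float32)),np.median(q[:,2]))
q=P[(P[...,2]>175)&(P[...,2]<235)&(np.hypot(P[...,0]-512,P[...,1]+387)<70)&(s["image"][...,0]>s["image"][...,2]+25.)]
print("jar",len(q),np.percentile(q[:,2],[5,25,50,75,95]).round(1))
zt=np.median(q[:,2]); t=q[abs(q[:,2]-zt)<5]; print(cv2.minEnclosingCircle(t[:,:2].astype(np.float32)))
A=np.c_[t[:,:2]-t[:,:2].mean(0),np.ones(len(t))]; print("tilt",np.linalg.lstsq(A,t[:,2],rcond=None)[0])
s=vision.snapshot("side"); P=world(s); cv2.imwrite("pics/s5.png",cv2.resize(s["image"][200:400,240:480,::-1],(720,600)))
for n,z,c,r in [("bowl",75,(450,-167),62),("dish",38,(450,-162),80),("wheel",65,(512,-389),65)]: print(n,ring(P,z,c,r))
```

```text
12.0667 [ 511.5 -381.7  176.1] 63.54559978574262 [-0.5  0.4 -2.5] [-0.74  0.33 -0.07  1.17  0.   -0.74]
wheel ((511.0625, -385.0658874511719), 51.40555191040039) 65.73040217103679
jar 11223 [181.9 205.3 211.2 211.8 212.5]
((505.0418701171875, -380.9932861328125), 45.45353317260742)
tilt [ 4.80885367e-03 -7.91912213e-03  2.11301274e+02]
bowl (434, ((450.3766784667969, -167.5098876953125), 54.12319564819336), np.float64(73.5))
dish (598, ((448.3157043457031, -162.04940795898438), 75.10676574707031), np.float64(36.7))
wheel (1529, ((511.52459716796875, -388.7923278808594), 50.95490264892578), np.float64(64.2))
```

View pics/w5.png

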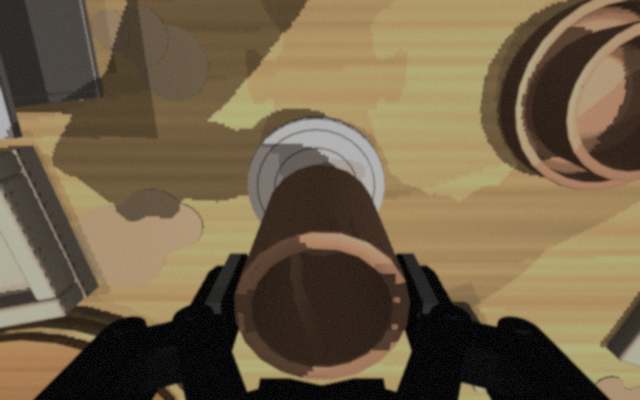

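View pics/s5.png

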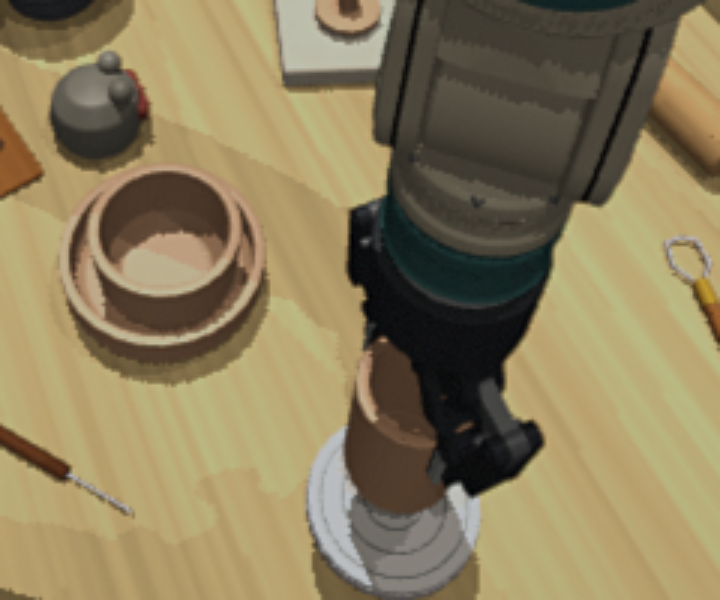

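The jar at (322,305) is held level, and the lid sits on the slab in the side view. The wheel needs a shift of (−0.5, −3) mm and about −51 down.

>>> {"name": "servo_tool", "arguments": {"motion": [[0, -0.0005, -0.001, -0.01, 0, 0, 0], [0, -0.0005, -0.003, -0.025, 0, 0, 0], [0, -0.0005, -0.003, -0.036, 0, 0, 0], [0, -0.0005, -0.003, -0.043, 0, 0, 0], [0, -0.0005, -0.003, -0.046, 0, 0, 0], [0, -0.0005, -0.003, -0.048, 0, 0, 0], [0, -0.0005, -0.003, -0.049, 0, 0, 0], [0, -0.0005, -0.003, -0.049, 0, 0, 0], [0, -0.0005, -0.003, -0.05, 0, 0, 0], [0, -0.0005, -0.003, -0.05, 0, 0, 0], [0, -0.0005, -0.003, -0.05, 0, 0, 0]]}}

```text
time_s: 13.03
tcp_pos: [511.8, -386.4, 126.8]
orientation: [-0.0, 3.141, -0.001]
wrist_force: [1.1, 0.3, -2.3]
opening: 63.3
```

>>> {"name": "servo_tool", "arguments": {"motion": [[0, 0, 0, -0.0007, 0, 0, 0], [0, 0, 0, -0.0014, 0, 0, 0], [0, 0, 0, -0.002, 0, 0, 0], [0, 0, 0, -0.002, 0, 0, 0], [0, 0, 0, -0.002, 0, 0, 0]]}}

```text
time_s: 13.45
tcp_pos: [511.8, -386.3, 124.9]
orientation: [-0.0, 3.141, -0.001]
wrist_force: [0.3, 1.1, 1.7]
opening: 63.6
```

>>> {"name": "servo_tool", "arguments": {"motion": [[100, 0, 0, 0, 0, 0, 0], [100, 0, 0, 0, 0, 0, 0], [100, 0, 0, 0, 0, 0, 0], [100, 0, 0, 0, 0, 0, 0], [100, 0, 0, 0.01, 0, 0, 0], [100, 0, 0, 0.03, 0, 0, 0], [100, 0, 0, 0.055, 0, 0, 0], [60, 0, 0, 0.075, 0, 0, 0], [40, -0.01, 0.03, 0.075, 0, 0, 0], [40, -0.02, 0.06, 0.07, 0, 0, 0], [40, -0.032, 0.09, 0.06, 0, 0, 0], [40, -0.043, 0.12, 0.05, 0, 0, 0], [40, -0.053, 0.15, 0.04, 0, 0, 0], [40, -0.0615, 0.173, 0.02, 0, 0, 0], [40, -0.0615, 0.173, 0, 0, 0, 0], [40, -0.0615, 0.173, -0.004, 0, 0, 0], [40, -0.0615, 0.173, -0.004, 0, 0, 0], [40, -0.0615, 0.173, -0.004, 0, 0, 0]]}}

```text
time_s: 14.95
tcp_pos: [451.1, -214.1, 121.4]
orientation: [0.0, 3.14, -0.002]
wrist_force: [0.9, -0.0, 0.2]
opening: 34.1
```

Run:
```python
from h import *
s=vision.snapshot("wrist"); save(s,"w6"); P=world(s); o=observe(); print(o["time_s"],o["tcp_pos"].round(1),o["opening"],o["joint_pos"].round(2))
for n,z,c,r in [("bowl",75,(450,-163),60),("dish",38,(448,-158),80)]: print(n,ring(P,z,c,r))
s=vision.snapshot("side"); P=world(s)
for n,z,c,r in [("bowl",75,(450,-167),60),("dish",38,(450,-162),80),("jar",160,(512,-389),50),("wheel",65,(512,-389),65)]: print(n,ring(P,z,c,r))
s=vision.snapshot("scene"); P=world(s); save(s,"sc6"); print("jar",ring(P,160,(512,-389),50))
```

```text
15.0 [ 451.6 -214.5  121.9] 34.33956502552792 [-0.57  0.14 -0.44  0.99 -0.   -0.57]
bowl (6897, ((449.63494873046875, -163.0265350341797), 53.899024963378906), np.float64(75.3))
dish (6532, ((447.7807312011719, -157.74136352539062), 74.68354797363281), np.float64(38.3))
bowl (253, ((449.920654296875, -167.1540985107422), 53.69871139526367), np.float64(73.5))
dish (552, ((447.83502197265625, -161.58522033691406), 75.09962463378906), np.float64(36.6))
jar (458, ((511.0887145996094, -389.05322265625), 32.17385482788086), np.float64(158.8))
wheel (1123, ((511.48040771484375, -388.53326416015625), 51.28525924682617), np.float64(64.1))
jar (202, ((512.0120849609375, -388.51580810546875), 32.921478271484375), np.float64(159.1))
```

View pics/w6.png

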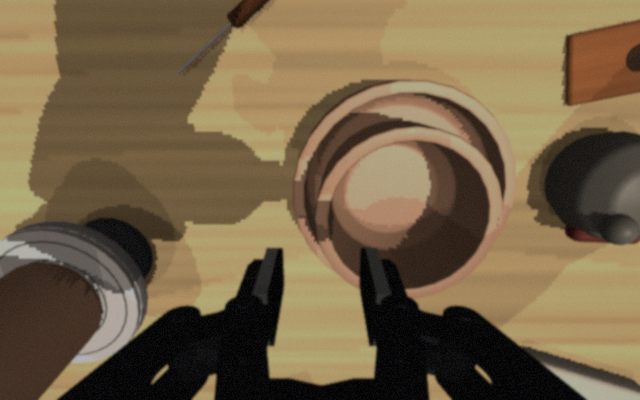

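The jar is centred on the small wheel (side view offset ≤0.5 mm), and the jaws at (275,290) and (372,290) straddle the bowl's near wall. Pinching the bowl.

>>> {"name": "servo_tool", "arguments": {"motion": [[40, -0.001, 0.001, -0.03, 0, 0, 0], [40, -0.001, 0.001, -0.052, 0, 0, 0], [40, -0.001, 0.001, -0.067, 0, 0, 0], [40, -0.001, 0.001, -0.074, 0, 0, 0], [40, -0.001, 0.001, -0.077, 0, 0, 0], [40, -0.001, 0.001, -0.077, 0, 0, 0], [0, -0.001, 0.001, -0.077, 0, 0, 0], [0, -0.001, 0.001, -0.077, 0, 0, 0], [0, -0.001, 0.001, -0.077, 0, 0, 0], [0, -0.001, 0.001, -0.077, 0, 0, 0], [0, -0.001, 0.001, -0.077, 0, 0, 0], [0, -0.001, 0.001, -0.077, 0, 0, 0], [0, -0.001, 0.001, -0.077, 0, 0, 0]], "newtons": 80}}

```text
time_s: 16.18
tcp_pos: [449.7, -211.7, 46.2]
orientation: [-0.003, 3.14, 0.002]
wrist_force: [-5.7, 1.9, 15.0]
opening: 7.1
```

>>> {"name": "servo_tool", "arguments": {"motion": [[0, 0, 0, 0.002, 0, 0, 0], [0, 0, 0, 0.005, 0, 0, 0], [0, 0, 0, 0.01, 0, 0, 0], [0, 0, 0, 0.02, 0, 0, 0], [0, 0, 0, 0.035, 0, 0, 0], [0, 0, 0, 0.06, 0, 0, 0], [0, 0, 0, 0.085, 0, 0, 0], [0, 0, 0, 0.11, 0, 0, 0], [0, 0, 0, 0.13, 0, 0, 0], [0, 0, 0, 0.13, 0, 0, 0], [0, 0, 0, 0.13, 0, 0, 0]]}}

```text
time_s: 17.1
tcp_pos: [450.2, -213.0, 174.9]
orientation: [-0.0, 3.138, -0.004]
wrist_force: [0.7, -0.3, -3.4]
opening: 6.9
```

```bash
cat >> h.py <<'E'
def tilt(P,z,c,rmax,tol=8):
    q=P.reshape(-1,3); q=q[(abs(q[:,2]-z)<tol)&(np.hypot(q[:,0]-c[0],q[:,1]-c[1])<rmax)]
    z0=q[:,2]
    for _ in range(8):
        A=np.c_[q[:,:2]-c,np.ones(len(q))]; f=np.linalg.lstsq(A,q[:,2],rcond=None)[0]; e=q[:,2]-A@f; k=(e>-1.5)&(e<4)
        if k.sum()<50: break
        q=q[k]
    return f.round(4),len(q),cv2.minEnclosingCircle(q[:,:2].astype(np.float32))
E
python3 - <<'E'
from h import *
s=vision.snapshot("wrist"); save(s,"w7"); P=world(s); o=observe(); print(o["time_s"],o["tcp_pos"].round(1),o["opening"],o["wrist_force"].round(1))
print(tilt(P,205,(450,-162),62)); print("dish",ring(P,38,(448,-158),80))
E
```

```text
17.15 [ 449.  -212.2  173.2] 6.884888371412623 [-0.7 -0.1 -3.7]
(array([-1.30000e-03, -5.83000e-02,  2.02759e+02]), 11428, ((453.10040283203125, -166.67742919921875), 57.753700256347656))
dish (3352, ((447.3577880859375, -158.0735626220703), 74.6303482055664), np.float64(38.3))
```

View pics/w7.png

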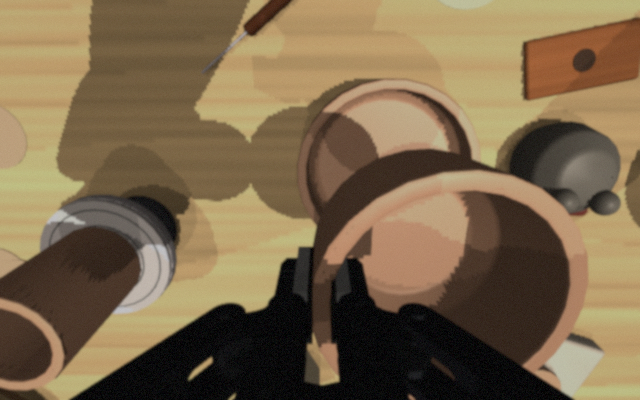

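The bowl is held at (450,260) with its far side 3.3° low, which I'll correct with a tool tilt during transport. Jar and dish look fine.

>>> {"name": "servo_tool", "arguments": {"motion": [[0, 0, 0.007, 0, 0.3, 0, 0], [0, 0.001, 0.024, 0, 0.7, 0, 0], [0, 0.001, 0.048, 0, 1.2, 0, 0], [0, 0.002, 0.076, 0, 1.7, 0, 0], [0, 0.003, 0.106, 0, 2.2, 0, 0], [0, 0.004, 0.136, 0, 2.7, 0, 0], [0, 0.005, 0.166, 0, 3.3, 0, 0], [0, 0.006, 0.196, 0, 3.3, 0, 0], [0, 0.007, 0.226, 0, 3.3, 0, 0], [0, 0.008, 0.256, 0, 3.3, 0, 0], [0, 0.009, 0.282, 0, 3.3, 0, 0], [0, 0.0094, 0.302, 0, 3.3, 0, 0], [0, 0.0094, 0.315, 0, 3.3, 0, 0], [0, 0.0094, 0.322, 0, 3.3, 0, 0], [0, 0.0094, 0.322, 0, 3.3, 0, 0], [0, 0.0094, 0.322, 0, 3.3, 0, 0]]}}

```text
time_s: 18.48
tcp_pos: [457.5, 109.7, 172.2]
orientation: [0.001, -3.138, -0.089]
wrist_force: [0.1, 0.4, -2.8]
opening: 6.7
```

Run:
```python
from h import *
s=vision.snapshot("wrist"); save(s,"w8"); P=world(s); o=observe(); print(o["time_s"],o["tcp_pos"].round(1),o["opening"],o["wrist_force"].round(1))
print(tilt(P,205,(459,159),62)); print("wheel",ring(P,70,(459,157),85))
q=P[(P[...,2]>190)&(np.hypot(P[...,0]-459,P[...,1]-159)<62)&(P[...,1]>125)]; print("rim box",q.min(0),q.max(0))
s=vision.snapshot("side"); P=world(s); cv2.imwrite("pics/s8.png",cv2.resize(s["image"][80:280,160:400,::-1],(720,600)))
print("wheel",ring(P,70,(459,155),80), tilt(P,203,(459,155),62))
```

```text
18.5333 [457.8 109.4 172.5] 6.693756283460683 [ 0.4  0.  -2.7]
(array([-4.000000e-03, -1.700000e-03,  2.030122e+02]), 11104, ((459.42034912109375, 154.7176055908203), 57.65855407714844))
wheel (11657, ((457.30889892578125, 160.03147888183594), 69.13167572021484), np.float64(70.8))
rim box [405.3513044  125.00327016 190.003583  ] [505.63346154 212.19993881 257.68308431]
wheel (1160, ((457.5608825683594, 154.24505615234375), 70.27909851074219), np.float64(68.5)) (array([-3.800000e-03,  6.700000e-03,  2.009297e+02]), 180, ((458.1487121582031, 151.0713653564453), 55.16680145263672))
```

View pics/w8.png

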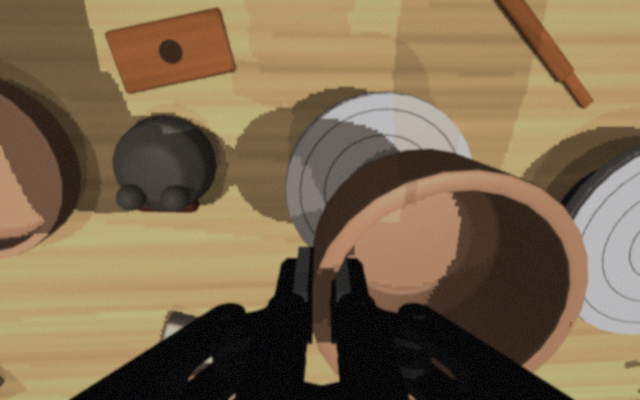

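Bowl level over the wheel; the frog (165,165) is untouched. Lowering with a (−1.3, +1.8) mm correction.

>>> {"name": "servo_tool", "arguments": {"motion": [[0, -0.001, 0.001, -0.01, 0, 0, 0], [0, -0.0013, 0.0018, -0.025, 0, 0, 0], [0, -0.0013, 0.0018, -0.04, 0, 0, 0], [0, -0.0013, 0.0018, -0.05, 0, 0, 0], [0, -0.0013, 0.0018, -0.057, 0, 0, 0], [0, -0.0013, 0.0018, -0.061, 0, 0, 0], [0, -0.0013, 0.0018, -0.063, 0, 0, 0], [0, -0.0013, 0.0018, -0.064, 0, 0, 0], [0, -0.0013, 0.0018, -0.064, 0, 0, 0], [0, -0.0013, 0.0018, -0.064, 0, 0, 0]]}}

```text
time_s: 19.42
tcp_pos: [457.8, 111.7, 109.9]
orientation: [-0.0, 3.139, 0.091]
wrist_force: [-1.0, 0.1, -2.8]
opening: 6.9
```

>>> {"name": "servo_tool", "arguments": {"motion": [[0, 0, 0, -0.0007, 0, 0, 0], [0, 0, 0, -0.0014, 0, 0, 0], [0, 0, 0, -0.002, 0, 0, 0], [0, 0, 0, -0.002, 0, 0, 0], [0, 0, 0, -0.002, 0, 0, 0]]}}

```text
time_s: 19.83
tcp_pos: [457.2, 111.7, 107.3]
orientation: [0.0, -3.14, -0.09]
wrist_force: [-0.2, 1.0, -1.9]
opening: 7.1
```

>>> {"name": "servo_tool", "arguments": {"motion": [[0, 0, 0, -0.0007, 0, 0, 0], [0, 0, 0, -0.0014, 0, 0, 0], [0, 0, 0, -0.0014, 0, 0, 0], [0, 0, 0, -0.0014, 0, 0, 0]]}}

```text
time_s: 20.17
tcp_pos: [457.2, 111.7, 105.9]
orientation: [0.0, -3.14, -0.09]
wrist_force: [-0.9, 0.3, -2.9]
opening: 6.6
```

>>> {"name": "servo_tool", "arguments": {"motion": [[0, 0, 0, -0.0006, 0, 0, 0], [0, 0, 0, -0.0012, 0, 0, 0], [0, 0, 0, -0.0012, 0, 0, 0], [0, 0, 0, -0.0012, 0, 0, 0]]}}

```text
time_s: 20.5
tcp_pos: [457.7, 111.8, 105.7]
orientation: [-0.001, 3.139, 0.091]
wrist_force: [-1.3, -0.2, 5.1]
opening: 6.8
```

>>> {"name": "servo_tool", "arguments": {"motion": [[40, 0, 0, 0, 0, 0, 0], [40, 0, 0, 0, 0, 0, 0], [40, 0, 0, 0, 0, 0, 0], [40, 0, 0, 0, 0, 0, 0], [40, 0, 0, 0.01, 0, 0, 0], [40, 0, 0, 0.03, 0, 0, 0], [40, 0, 0, 0.06, 0, 0, 0], [40, -0.001, -0.03, 0.07, 0, 0, 0], [40, -0.002, -0.07, 0.07, -1, 0, 0], [40, -0.003, -0.11, 0.07, -2, 0, 0], [40, -0.004, -0.15, 0.07, -3.3, 0, 0], [40, -0.006, -0.19, 0.06, -3.3, 0, 0], [40, -0.007, -0.23, 0.05, -3.3, 0, 0], [40, -0.008, -0.27, 0.03, -3.3, 0, 0], [40, -0.009, -0.31, 0.01, -3.3, 0, 0], [40, -0.0097, -0.335, -0.01, -3.3, 0, 0], [40, -0.0097, -0.341, -0.025, -3.3, 0, 0], [40, -0.0097, -0.341, -0.025, -3.3, 0, 0], [40, -0.0097, -0.341, -0.025, -3.3, 0, 0]]}}

```text
time_s: 22.08
tcp_pos: [446.7, -229.0, 79.4]
orientation: [-0.002, -3.14, -0.003]
wrist_force: [0.3, -0.4, 0.4]
opening: 34.5
```

Run:
```python
from h import *
s=vision.snapshot("wrist"); save(s,"w9"); P=world(s); o=observe(); print(o["time_s"],o["tcp_pos"].round(1),o["orientation"].round(3),o["opening"],o["joint_pos"].round(2))
print("dish",ring(P,38,(448,-158),82))
s=vision.snapshot("side"); P=world(s)
for n,z,c,r in [("bowl",136,(459,155),62),("wheel",69,(459,155),80),("dish",38,(448,-162),82),("wl",60,(515,403),105)]: print(n,ring(P,z,c,r))
save(s,"s9")
```

```text
22.1333 [ 447.5 -228.9   80.3] [ 0.000e+00 -3.141e+00 -1.000e-03] 34.166061371669066 [-0.6   0.19 -0.48  0.9   0.   -0.6 ]
dish (9705, ((448.0503234863281, -157.54368591308594), 75.05256652832031), np.float64(38.3))
bowl (72, ((433.8082275390625, 146.6206817626953), 43.7052001953125), np.float64(134.2))
wheel (415, ((435.9065856933594, 145.70309448242188), 63.87855911254883), np.float64(68.2))
dish (343, ((447.7962951660156, -161.75308227539062), 75.00101470947266), np.float64(36.6))
wl None
```

View pics/s9.png

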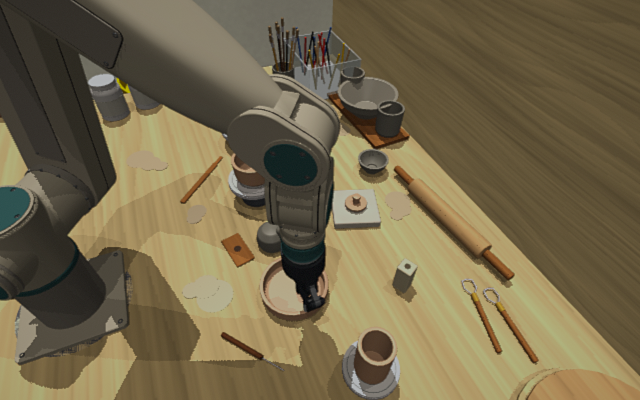

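Lid on the slab (356,202), jar on its wheel (375,355), bowl on its wheel (250,170); gripper is poised on the dish rim. Pinching the dish.

>>> {"name": "servo_tool", "arguments": {"motion": [[40, 0.0005, 0.0005, -0.025, 0, 0, 0], [40, 0.0005, 0.0005, -0.045, 0, 0, 0], [40, 0.0005, 0.0005, -0.058, 0, 0, 0], [40, 0.0005, 0.0005, -0.064, 0, 0, 0], [40, 0.0005, 0.0005, -0.067, 0, 0, 0], [40, 0.0005, 0.0005, -0.067, 0, 0, 0], [0, 0.0005, 0.0005, -0.067, 0, 0, 0], [0, 0.0005, 0.0005, -0.067, 0, 0, 0], [0, 0.0005, 0.0005, -0.067, 0, 0, 0], [0, 0.0005, 0.0005, -0.067, 0, 0, 0], [0, 0.0005, 0.0005, -0.067, 0, 0, 0], [0, 0.0005, 0.0005, -0.067, 0, 0, 0], [0, 0.0005, 0.0005, -0.067, 0, 0, 0]], "newtons": 110}}

```text
time_s: 23.27
tcp_pos: [448.2, -228.9, 14.3]
orientation: [-0.002, 3.141, 0.001]
wrist_force: [-3.6, -0.6, 8.3]
opening: 5.8
```

>>> {"name": "servo_tool", "arguments": {"motion": [[0, 0, 0, 0.002, 0, 0, 0], [0, 0, 0, 0.005, 0, 0, 0], [0, 0, 0, 0.01, 0, 0, 0], [0, 0, 0, 0.02, 0, 0, 0], [0, 0, 0, 0.035, 0, 0, 0], [0, 0, 0, 0.055, 0, 0, 0], [0, 0, 0, 0.08, 0, 0, 0], [0, 0, 0, 0.105, 0, 0, 0], [0, 0, 0, 0.13, 0, 0, 0], [0, 0, 0, 0.155, 0, 0, 0], [0, 0, 0, 0.175, 0, 0, 0], [0, 0, 0, 0.18, 0, 0, 0], [0, 0, 0, 0.18, 0, 0, 0]]}}

```text
time_s: 24.35
tcp_pos: [449.3, -229.9, 194.8]
orientation: [0.0, 3.138, -0.005]
wrist_force: [0.9, -0.8, -5.7]
opening: 5.9
```

Run:
```python
from h import *
s=vision.snapshot("wrist"); save(s,"w10"); P=world(s); o=observe(); print(o["time_s"],o["tcp_pos"].round(1),o["opening"],o["wrist_force"].round(1))
print(tilt(P,216,(448,-158),85,15))
```

```text
24.4 [ 448.1 -229.1  193. ] 6.032879111049753 [-0.1  0.4 -5.9]
(array([-9.300000e-03, -5.000000e-02,  2.153842e+02]), 10654, ((447.8784484863281, -166.20657348632812), 76.77499389648438))
```

View pics/w10.png

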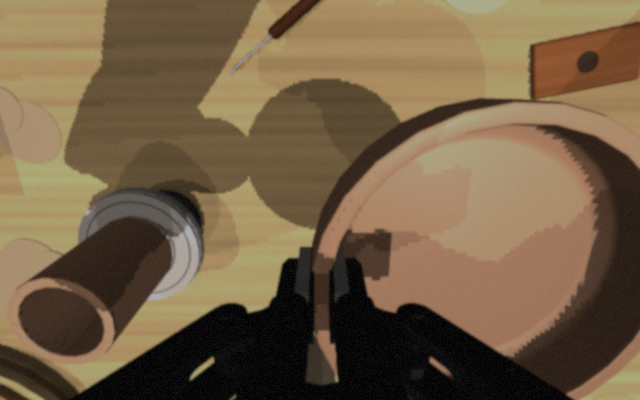

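The dish is held with its far side ~2.9° low. Carrying it over to the large wheel and levelling on the way.

>>> {"name": "servo_tool", "arguments": {"motion": [[0, 0.001, 0.006, 0.005, 0.2, 0, 0], [0, 0.003, 0.02, 0.01, 0.5, 0, 0], [0, 0.005, 0.042, 0.01, 1, 0, 0], [0, 0.009, 0.072, 0.01, 1.5, -0.2, 0], [0, 0.013, 0.106, 0.01, 2, -0.3, 0], [0, 0.017, 0.141, 0.01, 2.5, -0.4, 0], [0, 0.021, 0.176, 0.01, 2.9, -0.5, 0], [0, 0.025, 0.211, 0.01, 2.9, -0.5, 0], [0, 0.029, 0.246, 0.01, 2.9, -0.5, 0], [0, 0.033, 0.281, 0.01, 2.9, -0.5, 0], [0, 0.038, 0.316, 0.01, 2.9, -0.5, 0], [0, 0.042, 0.351, 0.01, 2.9, -0.5, 0], [0, 0.046, 0.386, 0.01, 2.9, -0.5, 0], [0, 0.05, 0.421, 0.01, 2.9, -0.5, 0], [0, 0.054, 0.456, 0.01, 2.9, -0.5, 0], [0, 0.058, 0.491, 0, 2.9, -0.5, 0], [0, 0.062, 0.522, -0.01, 2.9, -0.5, 0], [0, 0.065, 0.546, -0.02, 2.9, -0.5, 0], [0, 0.067, 0.56, -0.03, 2.9, -0.5, 0], [0, 0.067, 0.565, -0.03, 2.9, -0.5, 0]]}}

```text
time_s: 26.07
tcp_pos: [511.8, 337.7, 158.7]
orientation: [-0.005, 3.139, 0.075]
wrist_force: [-1.2, -0.1, -5.7]
opening: 5.7
```

>>> {"name": "servo_tool", "arguments": {"motion": [[0, 0, 0, 0, 0, 0, 0], [0, 0, 0, 0, 0, 0, 0]]}}

```text
time_s: 26.23
tcp_pos: [514.0, 335.5, 162.1]
orientation: [-0.0, 3.134, 0.077]
wrist_force: [0.5, -0.4, -4.1]
opening: 5.7
```

Run:
```python
from h import *
s=vision.snapshot("wrist"); save(s,"w11"); P=world(s); o=observe(); print(o["time_s"],o["tcp_pos"].round(1),o["opening"],o["wrist_force"].round(1))
print(tilt(P,188,(515,407),85,12))
q=P[(abs(P[...,2]-188)<5)&(P[...,1]>360)&(np.hypot(P[...,0]-515,P[...,1]-407)<90)]; print("rim box",q.min(0),q.max(0))
w=P[(abs(P[...,2]-60)<4)&(np.hypot(P[...,0]-515,P[...,1]-405)<105)]; print("wheel",cv2.minEnclosingCircle(w[:,:2].astype(np.float32)),w.min(0),w.max(0),np.median(w[:,2]))
for n in ["side","scene"]:
    s=vision.snapshot(n); P=world(s); print(n,ring(P,60,(514,403),105), tilt(P,188,(514,403),85))
    if n=="scene": save(s,"sc11")
```

```text
26.2833 [514.6 335.3 162.7] 5.7891975394207105 [ 0.1 -0.3 -4.5]
(array([-3.000000e-04,  2.400000e-03,  1.866519e+02]), 10677, ((516.770751953125, 400.6724548339844), 78.79082489013672))
rim box [440.24580463 360.01058087 183.00056068] [572.21373741 472.5961679  189.64442238]
wheel ((502.9645690917969, 400.2184143066406), 89.61360168457031) [422.6200178  317.3809891   56.01480637] [558.51814316 471.76266199  63.26736623] 60.69191243441398
side (1210, ((515.0027465820312, 402.89361572265625), 92.19113159179688), np.float64(58.4)) (array([5.90000e-03, 7.00000e-03, 1.85057e+02]), 199, ((514.8662109375, 397.15228271484375), 77.2931900024414))
scene (936, ((515.1392822265625, 401.1680603027344), 91.64144134521484), np.float64(59.2)) (array([5.400000e-03, 1.520000e-02, 1.872863e+02]), 97, ((516.7357177734375, 396.5680847167969), 76.26646423339844))
```

View pics/w11.png

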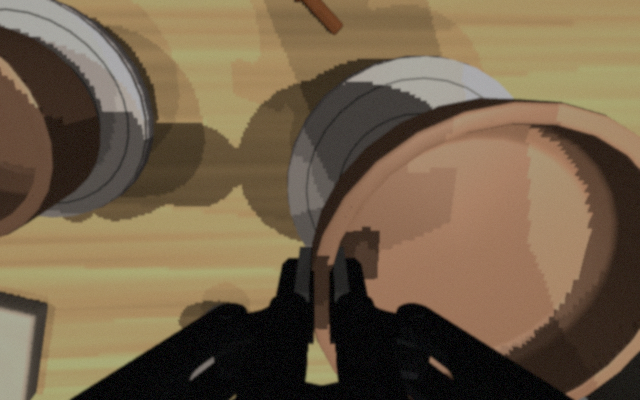

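Run:
```python
from h import *
from scipy.optimize import least_squares
def edge(p,c0,R):
    # outermost point per azimuth bin, fixed-radius fit
    c=np.array(c0,float)
    for _ in range(4):
        d=p[:,:2]-c; a=np.degrees(np.arctan2(d[:,1],d[:,0])).astype(int)//5; r=np.hypot(*d.T)
        e=np.array([p[a==i,:2][r[a==i].argmax()] for i in np.unique(a)]); 
        f=lambda c:np.hypot(*(e-c).T)-R
        c=least_squares(f,c,loss="soft_l1",f_scale=0.5).x
    return c.round(1),(abs(f(c))<1.5).sum(),len(e)
for n,o in [("wrist",4),("side",0),("scene",0)]:
    s=vision.snapshot(n); P=world(s); g=P[(np.hypot(P[...,0]-515,P[...,1]-403-o)<110)]
    d=g[(abs(g[:,2]-187)<3.5)&(np.hypot(g[:,0]-515,g[:,1]-403-o)<82)]; w=g[abs(g[:,2]-60)<4]
    print(n,"dish",edge(d,(515,403+o),75),"wheel",edge(w,(515,403+o),92))
```

```text
wrist dish (array([516.2, 405.1]), np.int64(35), 47) wheel (array([514.6, 409. ]), np.int64(35), 35)
side dish (array([516.2, 400.2]), np.int64(30), 62) wheel (array([513.4, 403.4]), np.int64(16), 72)
scene dish (array([516.5, 399. ]), np.int64(32), 50) wheel (array([515.6, 402. ]), np.int64(13), 71)
```

All three views agree: the dish needs (−1.5, +3.5) mm and about −88 down.

>>> {"name": "servo_tool", "arguments": {"motion": [[0, -0.001, 0.002, -0.01, 0, 0, 0], [0, -0.0015, 0.0035, -0.028, 0, 0, 0], [0, -0.0015, 0.0035, -0.046, 0, 0, 0], [0, -0.0015, 0.0035, -0.06, 0, 0, 0], [0, -0.0015, 0.0035, -0.071, 0, 0, 0], [0, -0.0015, 0.0035, -0.078, 0, 0, 0], [0, -0.0015, 0.0035, -0.082, 0, 0, 0], [0, -0.0015, 0.0035, -0.084, 0, 0, 0], [0, -0.0015, 0.0035, -0.085, 0, 0, 0], [0, -0.0015, 0.0035, -0.085, 0, 0, 0], [0, -0.0015, 0.0035, -0.085, 0, 0, 0]]}}

```text
time_s: 27.45
tcp_pos: [514.2, 340.1, 78.6]
orientation: [-0.0, 3.13, 0.08]
wrist_force: [0.1, -0.3, -6.2]
opening: 5.6
```

>>> {"name": "servo_tool", "arguments": {"motion": [[0, 0, 0, -0.0007, 0, 0, 0], [0, 0, 0, -0.0014, 0, 0, 0], [0, 0, 0, -0.002, 0, 0, 0], [0, 0, 0, -0.002, 0, 0, 0], [0, 0, 0, -0.002, 0, 0, 0]]}}

```text
time_s: 27.87
tcp_pos: [513.5, 339.7, 75.7]
orientation: [-0.0, 3.132, 0.079]
wrist_force: [0.0, 0.2, -5.1]
opening: 5.5
```

>>> {"name": "servo_tool", "arguments": {"motion": [[0, 0, 0, -0.0007, 0, 0, 0], [0, 0, 0, -0.0014, 0, 0, 0], [0, 0, 0, -0.0014, 0, 0, 0], [0, 0, 0, -0.0014, 0, 0, 0]]}}

```text
time_s: 28.2
tcp_pos: [513.4, 339.7, 74.2]
orientation: [-0.0, 3.132, 0.079]
wrist_force: [-0.3, -0.3, -5.4]
opening: 6.2
```

>>> {"name": "servo_tool", "arguments": {"motion": [[0, 0, 0, -0.0006, 0, 0, 0], [0, 0, 0, -0.0012, 0, 0, 0], [0, 0, 0, -0.0012, 0, 0, 0], [0, 0, 0, -0.0012, 0, 0, 0]]}}

```text
time_s: 28.53
tcp_pos: [513.7, 339.6, 74.0]
orientation: [-0.0, 3.131, 0.079]
wrist_force: [-2.9, -3.0, 3.1]
opening: 5.8
```

>>> {"name": "servo_tool", "arguments": {"motion": [[30, 0, 0, 0, 0, 0, 0], [30, 0, 0, 0, 0, 0, 0], [30, 0, 0, 0, 0, 0, 0], [30, 0, 0, 0, 0, 0, 0], [30, 0, 0, 0.008, 0, 0, 0], [30, 0, 0, 0.025, 0, 0, 0], [30, 0, 0, 0.05, 0, 0, 0], [30, 0, 0, 0.08, 0, 0, 0], [30, 0, 0, 0.11, 0, 0, 0], [30, 0, 0, 0.14, 0, 0, 0], [30, 0, 0, 0.18, 0, 0, 0], [30, 0, -0.04, 0.18, 0, 0, 0], [30, 0, -0.08, 0.18, 0, 0, 0], [30, 0, -0.1, 0.18, 0, 0, 0], [30, 0, -0.1, 0.18, 0, 0, 0], [30, 0, -0.1, 0.18, 0, 0, 0]]}}

```text
time_s: 29.87
tcp_pos: [513.8, 239.0, 253.9]
orientation: [0.003, 3.131, 0.081]
wrist_force: [-0.1, 0.5, -0.1]
opening: 25.5
```

Run:
```python
from h import *
ims=[]
for n in ["side","scene","wrist"]:
    s=vision.snapshot(n); P=world(s); print(n)
    o=4 if n=="wrist" else 0
    for k,z,c,r in [("lid",34.5,(680,2),32),("slab",22,(680,2),90),("jar",159,(512,-389),45),("whS",65,(512,-389),65),("bowl",135,(459,155+o),62),("whM",69,(459,155+o),80),("dish",97,(515,403+o),85),("whL",60,(515,403+o),105)]: print(k,ring(P,z,c,r,2.5 if k!="lid" else 1.5))
    ims.append(s["image"][:,:,::-1])
cv2.imwrite("pics/fin.png",np.vstack([np.hstack(ims[:2])[:, 100:900]]))
i=ims[1][80:320,170:430]; j=ims[0][80:400,150:450]
cv2.imwrite("pics/fin.png",np.hstack([cv2.resize(i,(400,369)),cv2.resize(j,(346,369))]))
print(observe()["time_s"])
```

```text
side
lid (127, ((680.7378540039062, 1.147408366203308), 27.889095306396484), np.float64(33.9))
slab (859, ((678.7422485351562, 1.244797945022583), 79.1132583618164), np.float64(20.8))
jar (476, ((511.1330871582031, -388.791259765625), 32.021602630615234), np.float64(158.7))
whS (1061, ((511.822998046875, -388.4565124511719), 51.09449768066406), np.float64(64.2))
bowl (248, ((458.30072021484375, 155.94078063964844), 55.54417037963867), np.float64(134.0))
whM (609, ((457.40167236328125, 155.16616821289062), 69.91619873046875), np.float64(68.5))
dish (182, ((514.0479125976562, 405.2694396972656), 75.72386932373047), np.float64(95.7))
whL (322, ((512.4058837890625, 401.8929138183594), 91.15721893310547), np.float64(58.6))
scene
lid (112, ((682.4525146484375, 0.47715967893600464), 28.57097053527832), np.float64(34.5))
slab (800, ((679.2529907226562, 2.0622267723083496), 81.05836486816406), np.float64(21.4))
jar (187, ((510.60211181640625, -389.78436279296875), 32.32086944580078), np.float64(159.3))
whS (439, ((512.8468627929688, -389.18817138671875), 51.66709518432617), np.float64(64.8))

[... 235 characters left out ...]
5.5682601928711), np.float64(96.5))
whL (316, ((516.0269775390625, 401.24444580078125), 90.89485168457031), np.float64(59.1))
wrist
lid (943, ((681.368896484375, 6.5678839683532715), 29.020822525024414), np.float64(35.3))
slab (6915, ((679.55322265625, 7.334290027618408), 82.41793823242188), np.float64(22.5))
jar None
whS None
bowl (5271, ((459.3511962890625, 160.45339965820312), 53.83247756958008), np.float64(136.2))
whM (3881, ((457.4726867675781, 161.1417694091797), 69.06419372558594), np.float64(70.5))
dish (4491, ((515.210205078125, 409.70111083984375), 75.11819458007812), np.float64(98.2))
whL (6005, ((513.8307495117188, 408.4449462890625), 91.56487274169922), np.float64(60.7))
30.0167
```

View pics/fin.png

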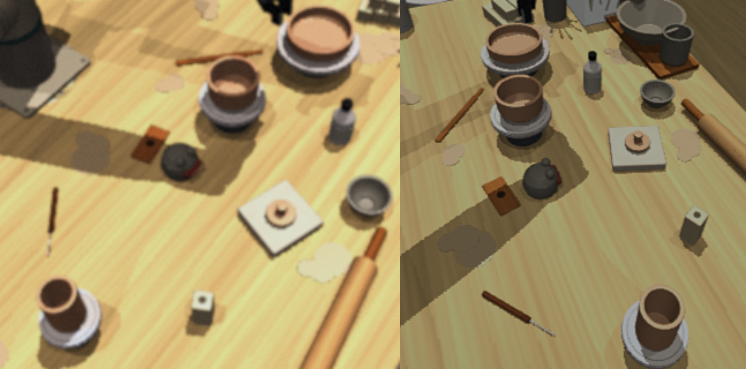

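All four pieces are within about 4 mm of centre, and their rim heights fit pieces standing flat. The frog and bottle are standing and the gripper is clear.

```bash
python3 -c "
from plant import robot
print(robot.sign_off())"
```

```text
the job is handed in; nothing more can be done
None
```

The set is taken apart and the job was handed in at about 30 s of robot time, well inside the 128 s limit. The lid lies knob up on the slab, the jar stands on the smallest wheel, the bowl on the middle one and the dish on the largest.

- **Centring:** in the last camera checks every piece was within about 4 mm of its place's centre. The cameras differed by up to 3 mm on the dish, and all of this is inside the 15 mm limit. The wrist camera could not see the jar, so its position rests on the other two.
- **Heights:** rim and disc heights fit each piece resting flat on its place.
- **Set-downs:** I lowered each piece in steps of about 1 mm until it touched. The force then changed by roughly 4–9 N, and only after that did I let go.
- **Bystanders:** the frog and the bottle are still standing in the last picture. I judged that by eye and did not measure their positions again.

No check failed. The wrist camera reads y about 4–6 mm higher than the two fixed ones, so I worked out each centring offset between two things in the same picture. `sign_off` gave no verdict.

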